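# Draw the bowl halves together with the turnbuckle

## Robot

A 6-joint arm with a two-finger parallel gripper is mounted at the origin on the work surface. World frame = base frame: x ahead of the robot, y to its left, z up, the work surface at z = 0. Lengths are in m, angles in rad, forces in N, time in s.
With the tool pointing down it reaches from about 0.275 to 0.875 m from the base axis. Payload 12.5 kg.
Tool frame: the origin (TCP) lies at the very end of the fingers, on their centre line; the grasp point (between the pads) lies 19 mm behind it; x points along the fingers, y is the direction in which the jaws open and shut, and the axes are right-handed (so a half turn about x gives the same grasp; the last joint's range is limited). The gripper opens to 85 mm and grips with 20 to 120 N. Pads are 22 mm wide; open, the fingers measure 114 mm over their backs; the gripper's body (76 mm by 85 mm) begins 54 mm behind the grasp point. The pads swing forward as they close: fully open they stand 13 mm farther back than shut.
Start: joints at [-1.279, 0.351, 1.652, -0, 1.139, -0.085], TCP at [0.202, -0.511, 0.231] pointing down, gripper open.
Joint ranges: [-2.75, 2.75], [-0.79, 2.1], [0.01, 2.65], [-1.57, 4.71], [0.07, 3.14], [-2.87, 2.87]. Speed limits (rad/s): [2.22, 2.22, 2.79, 3.14, 3.14, 3.14].

## Interface

Orientations are given as a 3x3 rotation matrix whose columns are the frame's x, y, z axes.
In Python, from bench import manip gives the robot as it stands. Calls block until the motion is done:
- manip.move_ptp(position, orientation): joint-space move of the TCP to a pose.
- manip.move_l(position, attitude=None, max_speed=0.15): straight line of the TCP; attitude=None keeps the orientation; max_speed is the mean speed in m/s.
- manip.move_j(angles): joint-space move.
- manip.set_gripper(opening, effort=None): opening from 0.0 (shut) to 1.0 (fully open); effort is the grip in N (None keeps the last); returns when the fingers have stopped.
- manip.dwell(seconds).
- manip.inverse_kinematics(position, orientation): joint angles nearest the present ones, or None.
- manip.grab_frame(name): name is "side" or "top"; returns (picture, depth): 480x640x3 uint8, red, green, blue; 480x640 float32, m along the optical axis (not along the pixel's ray), 0 where there is no reading.
- manip.get_calibration(name): a dict with "camera_matrix" (3x3 intrinsics, pixels), "k1" (the pictures are not rectified: a ray, as slopes to the right and down, at radius r is drawn at 1 + k1 r^2 times it, then the intrinsics apply), "R" (3x3) and "t" (3): a world point X has camera coordinates R X + t. Camera axes: x right, y down, z forward; pixel columns grow to the right and rows downward; lengths in m; the calibration is good to about 2 mm. A picture is of the moment at which its call begins. get_calibration takes no time and is no camera call.
A pose or a line that the arm cannot do raises manip.Unreachable and nothing moves.
- manip.sign_off(): hands the job in, once; it reports no verdict.
Trained networks look in the newest picture that a camera, given by its name, has taken for a name from the list of things; names that differ only in an ending like _2 or _b are one class to them, and where a whole thing is asked for, a point or a joint stands for the part that bears it (a point fixed in the world has none). Each returns a list of dicts, best first, with "confidence" (0 to 1); they miss things now and then, are a little off and sometimes report something else, mostly with a low value. They report only what shows in the picture. A call takes as long as a camera call.
- manip.look_for(camera, name): "at" ([x, y, z] in m, in world coordinates, good to about 4 mm: the middle of the surface that is visible of it).
Readings, each from a call of its own:
- manip.current_time(): time.
- manip.current_qpos(): joint angles.
- manip.current_joint_vel(): joint speeds.
- manip.current_joint_torque(): joint torques, N m.
- manip.current_ee_pos(): TCP position.
- manip.current_tcp_rot(): TCP orientation.
- manip.current_force(): force on the tool from outside, world axes, zero at the start.
- manip.current_ft_torque(): the same for the moment, N m.
- manip.current_grip_width(): opening from 0.0 (shut) to 1.0 (fully open).
Only numpy, scipy, OpenCV 4.12 (cv2) and the standard library are available. Lean on these libraries where they do the work, as an engineer would, in place of code of your own. Each camera call takes 0.05 s, during which the arm holds its last target.

## Task

On the clamp that holds the two halves of the domed bowl, swing the turnbuckle's bar right over so that its middle body draws both jaws in and the two halves meet. Work the bar only: do not press on the jaws or the pieces they carry, and leave the turnbuckle of the other clamp, with the flat tile, as it is. Let go at the end.

Things in the scene. Friction and masses are not known exactly. Their poses are not given: they have to be found in the camera images.
- bowl_left_jaw: Left jaw of the clamp to work: a carriage with half of a domed bowl (100 mm across, mouth down, top 68 mm above table) and, on the robot's side of it, an upright lug (16 x 24 mm, top at 69 mm) holding a threaded rod. Origin: mid-lug on the turnbuckle's axis, 50 mm above table; y along the axis to the left, x away from the robot (bowl centre at x = +75 mm). Slides 10 mm along -y as the halves meet.
- bowl_right_jaw: Right jaw of the same clamp, mirror image, same axis directions; slides along +y. Jaw origins are 170 mm apart when fully open, 150 mm when the halves meet; each moves 7.7 mm per radian of turn, driven by the turnbuckle alone. Midway between the origins is the centre of its middle body, a steel sleeve on the line between them, 70 mm long, 26 mm across. Wooden base 170 x 230 x 14 mm.
- bowl_bar_tip (a point): Centre of the 20 mm brass ball on the 10 mm thick bar standing out square from mid-sleeve, 72 mm from the axis. At the start the bar leans 0.1 to 0.45 rad from upright to the robot's side (-x). It swings up and over, square to the axis, to a stop leaning 0.85 rad to the bowl's side, just as the halves meet. Steady friction 0.2 N m (3 to 6 N of push, more if fingers rub along the bar); stays where left.
- tile_bar_tip (a point): The same brass ball on the bar of the other clamp, built alike but holding two halves of a flat square tile (96 mm, 9 mm thick) instead of the dome. This bar must stay where it is. The clamps stand side by side, about 380 mm between centres, turned up to 15 degrees; which is on the left varies.

How it is judged:
By the outcome, as a careful person would: the job done as asked, in the order asked, and still so for the second after the job is handed in, with the robot touching nothing.
It also fails if it takes over 29 s, if anything falls off the work surface, if the arm or the gripper's body presses on something with over 40 N, if the wrist force passes 120 N, or if a joint passes its speed limit or range.

## Working session

There is one attempt and no reset: what is moved stays moved. The work goes in short steps, each a Python script; the robot and the scene stay as the last script left them, time stands still between calls to the robot, and variables do not carry over. Pictures are saved under pics/ and viewed, and the job is handed in when it is done.

```bash
mkdir -p pics; ls
python3 - <<'E'
from bench import manip
import cv2, numpy as np
for c in ("top","side"):
    p,d=manip.grab_frame(c); cv2.imwrite(f"pics/a_{c}.png",p[:,:,::-1]); np.save(f"d_{c}.npy",d)
    K=manip.get_calibration(c); print(c,np.round(-np.array(K["R"]).T@K["t"],3))
    for n in ("bowl_left_jaw","bowl_right_jaw","bowl_bar_tip","tile_bar_tip"):
        for r in manip.look_for(c,n)[:3]: print(c,n,np.round(r["at"],4),round(r["confidence"],2))
print(manip.current_time())
E
```

```text
pics
top [0.403 0.008 0.962]
top bowl_left_jaw [ 0.6095 -0.1252  0.035 ] 0.55
top bowl_right_jaw [ 0.627  -0.2332  0.0349] 0.78
top bowl_bar_tip [ 0.5689 -0.1818  0.058 ] 0.73
top tile_bar_tip [0.4976 0.1925 0.0622] 0.85
side [0.448 0.528 0.554]
side bowl_left_jaw [ 0.6148 -0.1157  0.0365] 0.72
side bowl_left_jaw [ 0.6197 -0.2176  0.0377] 0.19
side bowl_right_jaw [ 0.6193 -0.2168  0.0355] 0.62
side bowl_bar_tip [ 0.5569 -0.1801  0.0635] 0.69
side bowl_bar_tip [ 0.6176 -0.2197  0.0348] 0.15
side tile_bar_tip [0.4981 0.1963 0.0599] 0.88
0.5
```

View pics/a_top.png

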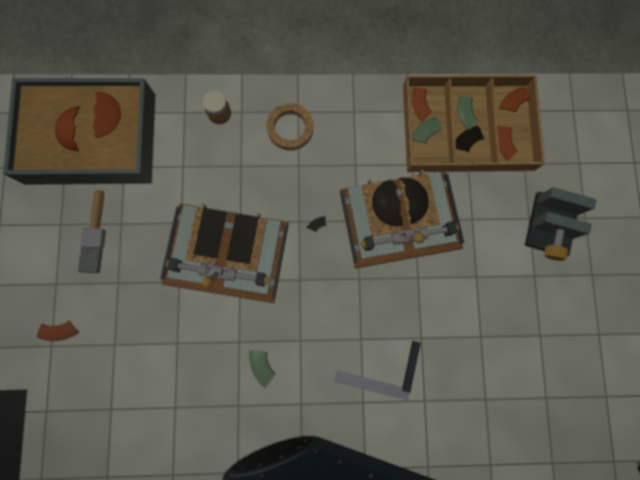

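View pics/a_side.png

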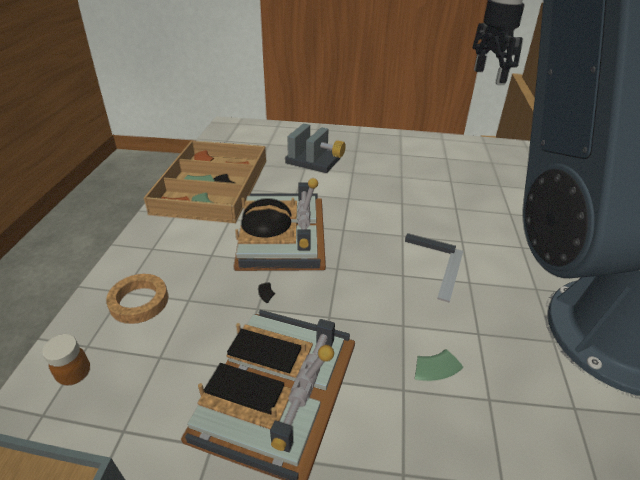

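Run:
```python
import cv2,numpy as np
a=cv2.imread("pics/a_top.png")[160:280,320:480]; b=cv2.imread("pics/a_side.png")[160:280,220:350]
a=cv2.resize(a,None,fx=5,fy=5,interpolation=cv2.INTER_CUBIC); b=cv2.resize(b,None,fx=5,fy=5,interpolation=cv2.INTER_CUBIC)
cv2.imwrite("pics/z_top.png",cv2.convertScaleAbs(a,alpha=1.6)); cv2.imwrite("pics/z_side.png",cv2.convertScaleAbs(b,alpha=1.5))
```

```text
(no output)
```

View pics/z_top.png

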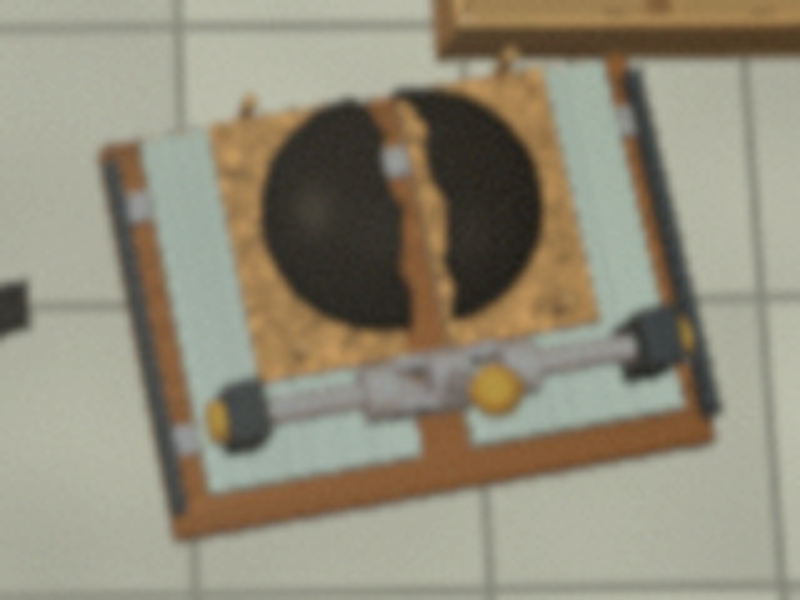

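View pics/z_side.png

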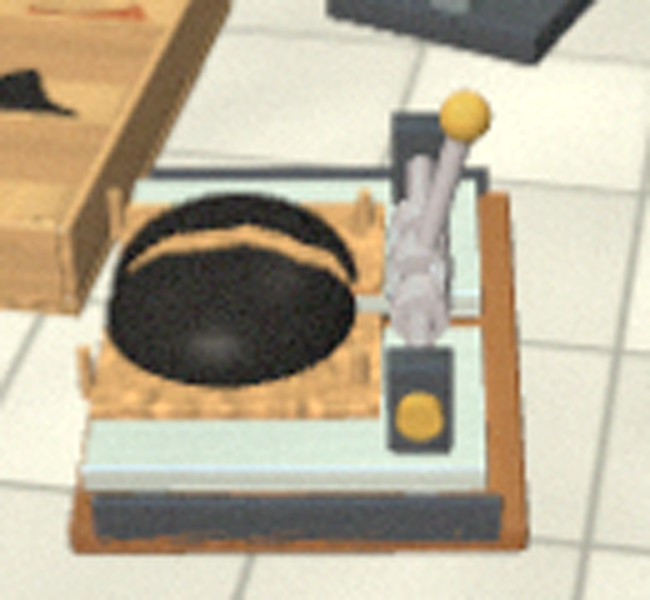

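The top view shows the dome clamp on the right, with lugs at about (369,242) and (451,228) and the ball at (419,237). In the side view the ball is at (313,183). I'll triangulate from these.

```bash
cat > h.py <<'E'
from bench import manip
import cv2, numpy as np
def ray(c,uv):
    k=manip.get_calibration(c);R=np.array(k["R"]);t=np.array(k["t"])
    q=cv2.undistortPoints(np.array([[uv]],float),np.array(k["camera_matrix"]),np.array([k["k1"],0,0,0.]))[0,0]
    d=R.T@np.array([q[0],q[1],1]); return -R.T@t,d/np.linalg.norm(d)
def atz(c,uv,z):
    o,d=ray(c,uv); return o+d*(z-o[2])/d[2]
def tri(a,b):
    o1,d1=ray("top",a);o2,d2=ray("side",b)
    s=np.linalg.lstsq(np.c_[d1,-d2],o2-o1,rcond=None)[0]
    p,q=o1+s[0]*d1,o2+s[1]*d2
    return (p+q)/2,np.linalg.norm(p-q)
E
python3 - <<'E'
from h import *
b,e=tri((419,237.4),(313,183.2));print("ball",b,e)
L=atz("top",(320+247/5,160+411/5),.069);R=atz("top",(320+655/5,160+338/5),.069);print(L,R,np.linalg.norm(L-R))
# side: lug tops
for n,uv in(("L",(220+421/5,160+362/5)),("R",(220+416/5,160+118/5))):print(n,atz("side",uv,.069))
# yellow ends of rods
print(tri((320+215/5,160+420/5),(220+419/5,160+416/5)))
m=(L+R)/2;m[2]=.05
y=(L-R);y/=np.linalg.norm(y);x=np.cross(y,[0,0,1])
print("m",m,"yaw",np.arctan2(x[1],x[0]));r=b-m;print(r@x,r@y,r[2],np.linalg.norm(r),"lean",np.arctan2(-r@x,r[2]))
d=np.load("d_top.npy");k=manip.get_calibration("top")
print(d[234:241,414:424])
E
```

```text
ball [ 0.55418868 -0.19219834  0.11937926] 0.001388489914210978
[ 0.55585353 -0.10688999  0.069     ] [ 0.58265548 -0.26829821  0.069     ] 0.1636183293928517
L [ 0.55561762 -0.10245641  0.069     ]
R [ 0.58585907 -0.27040579  0.069     ]
(array([ 0.5556952 , -0.09667785,  0.04860085]), np.float64(0.00042967556313448937))
m [ 0.5692545 -0.1875941  0.05     ] yaw 0.16454931476394086
-0.015616521967307916 -0.00207415225978203 0.06937926386319378 0.0711453450350115 lean 0.22139932840902252
[[0.8967807  0.8608742  0.8587755  0.8553737  0.8554945  0.8528304
  0.8554808  0.8581711  0.8531746  0.85793227]
 [0.88281465 0.85852027 0.85551375 0.852364   0.853738   0.8546747
  0.8514712  0.8522607  0.854213   0.8565482 ]
 [0.8624869  0.8574609  0.85357636 0.853283   0.85347944 0.85373586
  0.8528328  0.8518035  0.8540262  0.855952  ]
 [0.86088187 0.8556022  0.8582977  0.8557063  0.85388035 0.8530781
  0.85347617 0.8522581  0.85489297 0.8528816 ]
 [0.8597428  0.85737985 0.8578056  0.85189843 0.8528894  0.85272354
  0.8542733  0.8502743  0.85100156 0.8553351 ]
 [0.8621351  0.85545874 0.8556441  0.85467476 0.8530235  0.8571645
  0.85179937 0.85245043 0.8499321  0.8557054 ]
 [0.9254952  0.85968465 0.856395   0.853375   0.85319185 0.85471916
  0.854847   0.8555236  0.85808945 0.8538391 ]]
```

Measured lean is about 0.22 rad, the ball sits 71 mm from the axis (72 mm given), and the lug spacing is near the expected 166 mm. The numbers agree. I'll grip the ball across the clamp's axis, tool pointing down, and follow the arc.

```bash
cat >> h.py <<'E'
yaw=0.17
X=np.array([np.cos(yaw),np.sin(yaw),0]);Y=np.array([-np.sin(yaw),np.cos(yaw),0])
C=np.array([.5697,-.1872,.05]); off=np.array([.55419,-.1922,.11938])
C=C+Y*((off-C)@Y)   # swing plane through ball
DROP=.013
def tcp(lean): # lean + to bowl side
    return C+.072*(np.sin(lean)*X+np.cos(lean)*np.array([0,0,1]))-np.array([0,0,DROP])
def ori(s):
    x=np.array([0,0,-1.]);y=s*Y;return np.c_[x,y,np.cross(x,y)]
E
python3 - <<'E'
from h import *
print(tcp(-.23),np.linalg.norm(off-[0,0,DROP]-tcp(-.23)))
q0=manip.current_qpos();print(manip.current_tcp_rot())
for s in(1,-1):
    for l in(-.23,.85):print(s,l,manip.inverse_kinematics(tcp(l),ori(s)))
E
```

```text
[ 0.55391202 -0.19224772  0.10710398] 0.0007769813392377425
[[ 5.30299226e-07  3.67910983e-01 -9.29861016e-01]
 [ 2.53722443e-05 -9.29861016e-01 -3.67910983e-01]
 [-1.00000000e+00 -2.33975580e-05 -9.82783192e-06]]
1 -0.23 [-4.13455413e-01  5.65791999e-01  1.65718642e+00 -4.44089210e-16
  9.18614239e-01 -2.15425174e+00]
1 0.85 [-3.53280580e-01  6.93729692e-01  1.48643747e+00 -4.44089210e-16
  9.61425487e-01 -2.09407691e+00]
-1 -0.23 [-4.13455413e-01  5.65791999e-01  1.65718642e+00 -4.44089210e-16
  9.18614239e-01  9.87340914e-01]
-1 0.85 [-3.53280580e-01  6.93729692e-01  1.48643747e+00 -4.44089210e-16
  9.61425487e-01  1.04751575e+00]
```

Run:
```python
from h import *
p=off-[0,0,DROP]
manip.move_ptp(p+[0,0,.10],ori(-1)); print(manip.current_time(),manip.current_force())
manip.move_l(p,max_speed=.15); print(manip.current_time(),manip.current_ee_pos()-p,manip.current_force())
manip.set_gripper(0.0,30); print(manip.current_time(),manip.current_grip_width()*85,manip.current_force())
for c in("side","top"):
    f,_=manip.grab_frame(c); cv2.imwrite(f"pics/b_{c}.png",f[:,:,::-1])
a=cv2.imread("pics/b_side.png")[120:280,220:380];cv2.imwrite("pics/b_sidez.png",cv2.resize(a,None,fx=3.7,fy=3.7))
```

```text
2.2333 [ 0.60338408 -0.36959353 -0.3845974 ]
3.05 [ 0.00043347 -0.0003657   0.00084785] [0.13240478 0.26280035 0.32550736]
3.6833 17.65000281815804 [-1.42678101  5.95788885  5.07988156]
```

View pics/b_sidez.png

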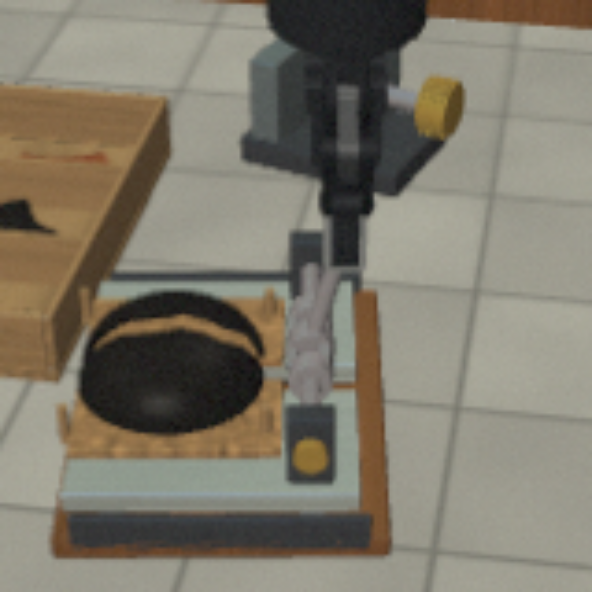

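The fingers close on the ball at about 18 mm, with the bar visible just below them. Now I'll swing it in steps, watching the force.

Run:
```python
from h import *
for l in np.arange(-.1,.78,.11):
    manip.move_l(tcp(l),max_speed=.06); f=manip.current_force()
    print(round(l,2),round(manip.current_time(),2),np.round([f@X,f@Y,f[2]],1),round(manip.current_grip_width()*85,1))
    if np.linalg.norm(f)>45: break
for c in("side","top"):
    f,_=manip.grab_frame(c); cv2.imwrite(f"pics/c_{c}.png",f[:,:,::-1])
a=cv2.imread("pics/c_side.png")[120:280,220:380];cv2.imwrite("pics/c_sidez.png",cv2.resize(a,None,fx=3.7,fy=3.7))
```

```text
-0.1 4.08 [1.3 4.8 1.1] 17.7
0.01 4.37 [ 0.8  4.8 -0.6] 17.3
0.12 4.65 [ 0.8  5.7 -1.2] 17.7
0.23 4.93 [ 1.5  6.1 -0.5] 17.6
0.34 5.22 [1.5 4.9 0.8] 17.6
0.45 5.5 [1.5 7.1 1.8] 17.6
0.56 5.78 [3.4 6.8 2.9] 17.9
0.67 6.07 [4.2 5.9 5. ] 17.7
```

View pics/c_sidez.png

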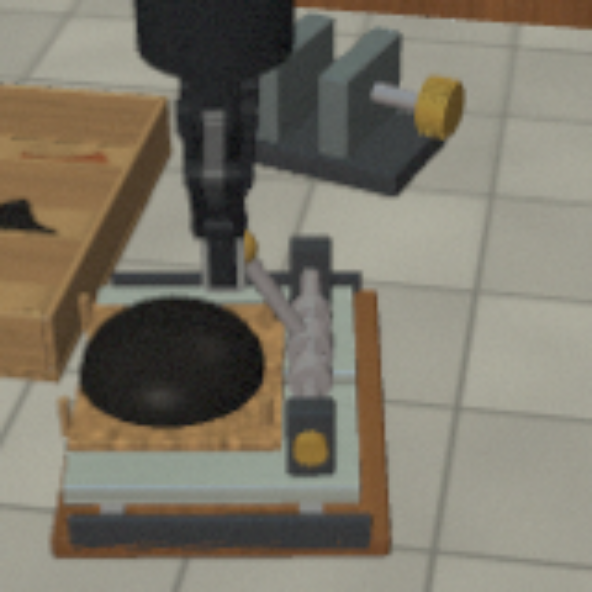

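The bar moved to about 0.55 rad, but the ball has slipped to the edge of the pads. It peeks out on the robot side in the side view. I'll let go, measure the ball again, and finish by pushing from behind.

Run:
```python
from h import *
manip.set_gripper(0.6)
p=manip.current_ee_pos()
manip.move_l(p+[0,0,.07],max_speed=.2)
manip.move_l(p+[0,0,.07]-.13*X,max_speed=.25)
for c in("side","top"):
    f,_=manip.grab_frame(c); cv2.imwrite(f"pics/d_{c}.png",f[:,:,::-1])
print(manip.current_time())
a=cv2.imread("pics/d_side.png")[160:280,220:350];cv2.imwrite("pics/d_sidez.png",cv2.convertScaleAbs(cv2.resize(a,None,fx=5,fy=5),alpha=1.4))
a=cv2.imread("pics/d_top.png")[160:280,320:480];cv2.imwrite("pics/d_topz.png",cv2.convertScaleAbs(cv2.resize(a,None,fx=5,fy=5),alpha=1.5))
```

```text
7.85
```

View pics/d_sidez.png

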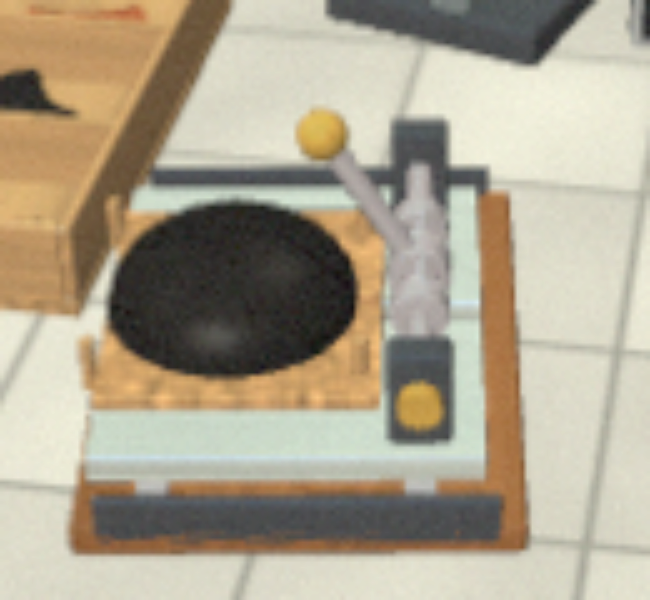

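View pics/d_topz.png

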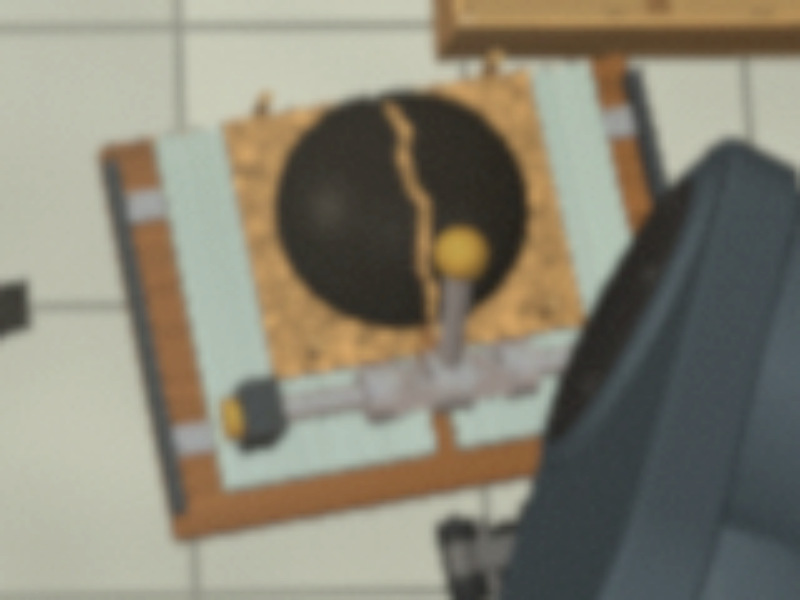

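Run:
```python
from h import *
b,e=tri((412.2,210.4),(284.4,186.8)); r=b-C
print(b,e,r@X,r@Y,r[2],np.linalg.norm(r),np.arctan2(r@X,r[2]))
print(manip.current_ee_pos(),manip.current_grip_width())
```

```text
[ 0.60771457 -0.18409141  0.11085752] 0.000623876335717782 0.03799249910270145 -0.0010637128893384463 0.06085751978869129 0.07175095252336841 0.5580857301535297
[ 0.48711    -0.2039081   0.16307911] 0.6023903998382253
```

Run:
```python
from h import *
C[:]=C-.001*Y
manip.set_gripper(0.1)
def P(l,back,dz=-.002): return C+.072*(np.sin(l)*X+np.cos(l)*np.array([0,0,1]))-back*X+[0,0,dz]
p=P(.558,.040)
q=p.copy();q[2]=.16
manip.move_l(q,max_speed=.2); manip.move_l(p,max_speed=.15)
f0=manip.current_force();print(manip.current_time(),f0,manip.current_grip_width()*85)
manip.move_l(P(.558,.025),max_speed=.08);f=manip.current_force()-f0;print(np.round([f@X,f@Y,f[2]],1))
big=0
for i in range(30):
    l=.558+.03*i
    lz=min(l,.86)
    t=P(lz,.021)+ (l-lz)*.06*X
    manip.move_l(t,max_speed=.04);f=manip.current_force()-f0
    print(round(l,2),round(manip.current_time(),2),np.round([f@X,f@Y,f[2]],1))
    if abs(f@X)>16 or l>1.0: break
for c in("side","top"):
    f,_=manip.grab_frame(c); cv2.imwrite(f"pics/e_{c}.png",f[:,:,::-1])
a=cv2.imread("pics/e_side.png")[120:280,220:380];cv2.imwrite("pics/e_sidez.png",cv2.resize(a,None,fx=3.7,fy=3.7))
```

```text
9.3917 [0.17409932 1.1396891  0.34240613] 8.781504241885656
[-0.2 -0.6 -1. ]
0.56 9.98 [-0.4 -1.8 -0. ]
0.59 10.23 [-1.5 -0.1  0.2]
0.62 10.48 [-1.6 -0.7  1.8]
0.65 10.73 [-1.4  0.2  0.7]
0.68 10.98 [-1.5 -0.2  0.4]
0.71 11.23 [-2.  -1.2  0.2]
0.74 11.48 [-1.2 -1.5 -0.5]
0.77 11.73 [-1.9  1.1  0.2]
0.8 11.98 [-2.  -0.7  1. ]
0.83 12.23 [-1.1 -0.3 -0.3]
0.86 12.48 [-1.2 -1.1 -0. ]
0.89 12.73 [-5.6  0.  -0.5]
0.92 12.98 [-6.8 -0.8 -3.2]
0.95 13.23 [-12.7  -0.1  -1.9]
0.98 13.48 [-20.2   0.1   0.9]
```

View pics/e_sidez.png

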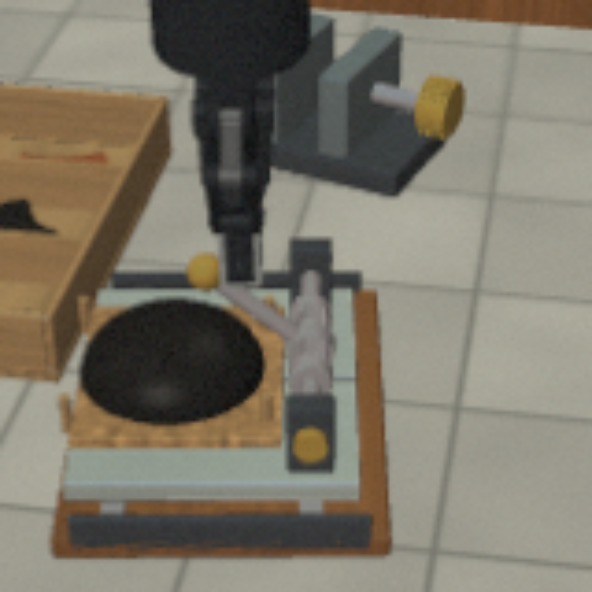

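The force climbed to 20 N at the expected lean, which looks like the stop. I'll back off and verify with both cameras.

Run:
```python
from h import *
p=manip.current_ee_pos()
manip.move_l(p-.02*X,max_speed=.15); p=manip.current_ee_pos()
manip.move_l(p+[0,0,.09],max_speed=.25)
manip.move_l(p+[0,0,.09]-.13*X-[0,.12,0],max_speed=.25)
print(manip.current_time())
for c in("side","top"):
    f,_=manip.grab_frame(c); cv2.imwrite(f"pics/f_{c}.png",f[:,:,::-1])
    for n in("bowl_left_jaw","bowl_right_jaw","tile_bar_tip"):
        print(c,n,[(np.round(r["at"],4),round(r["confidence"],2)) for r in manip.look_for(c,n)[:1]])
a=cv2.imread("pics/f_side.png")[160:280,220:350];cv2.imwrite("pics/f_sidez.png",cv2.convertScaleAbs(cv2.resize(a,None,fx=5,fy=5),alpha=1.4))
a=cv2.imread("pics/f_top.png")[160:280,320:480];cv2.imwrite("pics/f_topz.png",cv2.convertScaleAbs(cv2.resize(a,None,fx=5,fy=5),alpha=1.5))
```

```text
15.3167
side bowl_left_jaw [(array([ 0.6161, -0.1228,  0.0332]), 0.83)]
side bowl_right_jaw [(array([ 0.605 , -0.2243,  0.0342]), 0.94)]
side tile_bar_tip [(array([0.4977, 0.1976, 0.0592]), 0.6)]
top bowl_left_jaw [(array([ 0.6105, -0.1348,  0.0358]), 0.81)]
top bowl_right_jaw [(array([ 0.6264, -0.2318,  0.041 ]), 0.87)]
top tile_bar_tip [(array([0.4978, 0.1934, 0.0612]), 0.96)]
```

View pics/f_sidez.png

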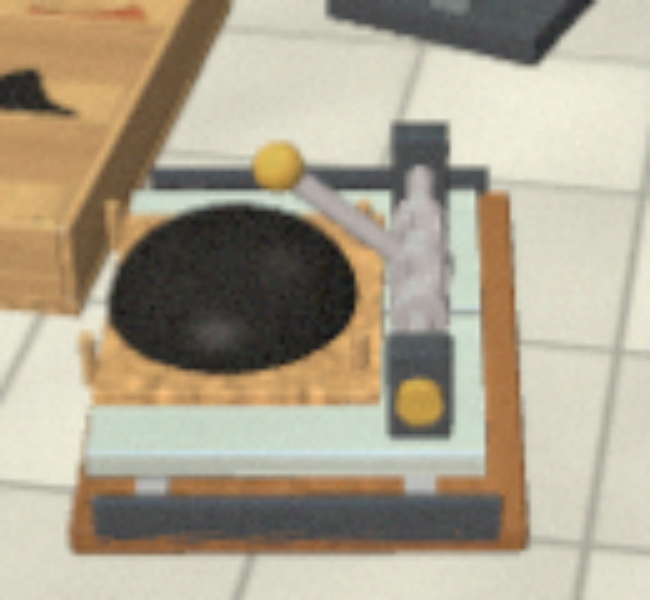

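View pics/f_topz.png

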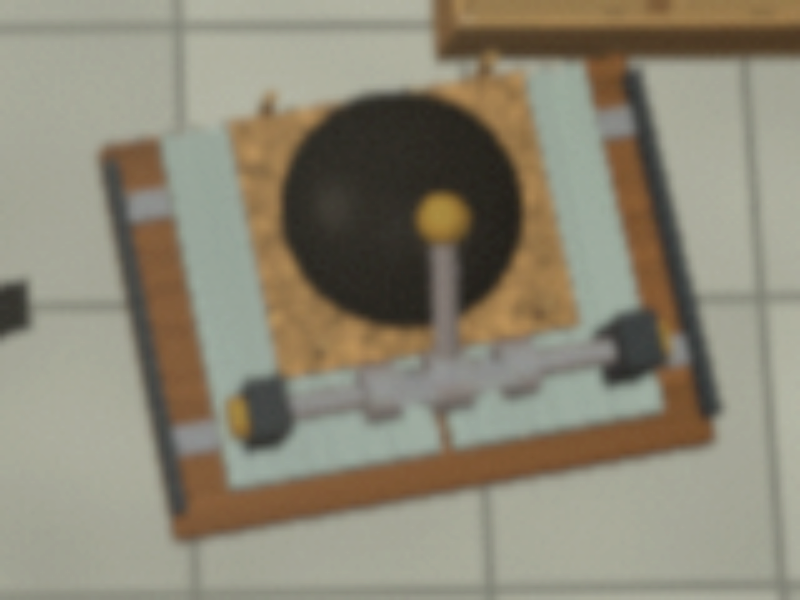

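Run:
```python
from h import *
b,e=tri((408.6,203.4),(275.6,193.2)); r=b-C
print(b,e,r@X,r@Y,r[2],np.linalg.norm(r),np.arctan2(r@X,r[2]))
L=atz("top",(320+268/5,160+409/5),.069);R=atz("top",(320+637/5,160+341/5),.069);print(np.linalg.norm(L-R))
```

```text
[ 0.62488711 -0.1810759   0.09662783] 0.0007472208236175762 0.05542766546288088 -0.000996962265644271 0.04662783130362304 0.0724387650674919 0.8714113868870937
0.14815019674052712
```

Run:
```python
from bench import manip
manip.sign_off(); print(manip.current_time())
```

```text
the job is handed in; nothing more can be done
the job is handed in; nothing more can be done
```

The bowl clamp's bar is swung right over to its stop and the two halves of the dome meet. The job was handed in with the gripper clear of everything.

- **How it went:** I gripped the ball and followed the arc from about -0.22 rad. The ball slipped in the pads, so that swing only reached 0.56 rad. I let go, measured the ball again, and pushed it from behind with nearly shut fingers until the push force rose to 20 N at the stop.
- **Bar and jaws:** After backing off, the bar leans 0.87 rad against the nominal 0.85, which is within measuring error. The lugs measure 148 mm apart against a nominal 150; the same measurement read about 3 mm short at the start.
- **Halves:** The top view shows no gap in the dome. A thin seam shows between the carriage plates at the front; I took it to be by design, but did not check that.
- **Other clamp:** The tile clamp's bar reads the same as at the start, to within about 1.5 mm.
- **Limits:** The last clock reading before hand-in was 15.3 s. The largest tool force I read was about 20 N. I read force only between moves, so a brief peak could have gone unseen.

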